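Red ribbon from the middle of the stack

TASK

The green cocoa tin in front of you is to be tied up as a gift with the red ribbon, whose spool is in the middle of a stack between two yellow ones. Lift the top yellow spool off and put it aside on the table, set the red spool flat on the middle of the green tin's lid, then put the yellow spool back squarely on top of the other yellow one. The bottom yellow spool and the green tin stay standing where they are.

Things in the scene. Friction and masses are not known exactly. Their poses are not given: they have to be found in the camera images.
- spool_top_mid (a point): Yellow spool of satin ribbon, a flanged disc standing flat, 53 mm in diameter and 22 mm high, hole upward; about 60 g. The point is its centre, half-way up (11 mm above its underside); z is its axis, up. It is the top one of the stack of three spools. Its sides and the red spool's are in line, so grip it without reaching below its underside.
- spool_red_mid (a point): Red spool of satin ribbon, a flanged disc standing flat, 53 mm in diameter and 22 mm high, hole upward; about 60 g. The point is its centre, half-way up (11 mm above its underside); z is its axis, up. It starts as the middle one of the stack.
- spool_low_mid (a point): Yellow spool of satin ribbon, a flanged disc standing flat, 53 mm in diameter and 22 mm high, hole upward; about 60 g. The point is its centre, half-way up (11 mm above its underside); z is its axis, up. It is the bottom one of the stack and stands on the table (z = 0).
- tin_green_lid (a point): Round green cocoa tin with a fixed cream lid, 64 mm across, 64 mm high, about 300 g, upright on the open table 0.15 to 0.35 m to one side of the stack (a red one stands on the other side; tins far left by the chest do not count). The point is the centre of the lid's flat top; z is up. The table between stack and tin is clear, with room for a spool half-way.
There are look-alikes about, which are no part of the job. What is shaped like the part that bears spool_top_mid but blue is not meant. What is shaped like the part that bears tin_green_lid but blue is not meant.

How it is judged:
On the way, in this order (a step that is already met when the one before it is completed fails the run):
1. the top yellow spool is off the stack while the red one still lies on the bottom one (horizontal distance between spool_top_mid and spool_low_mid above 0.058 m and horizontal distance between spool_red_mid and spool_low_mid below 0.016 m and z of spool_red_mid in the frame of spool_low_mid between 0.016 and 0.028 m), for 0.2 s.
2. the red spool lies flat on the middle of the green tin's lid, let go, while the top yellow spool is still aside (horizontal distance between spool_red_mid and tin_green_lid below 0.016 m and z of spool_red_mid in the frame of tin_green_lid between 0.005 and 0.017 m and linear speed of spool_red below 0.02 m/s and angle between spool_red_mid's own z axis and vertical below 0.15 rad and contact force between the fingers and spool_red below 0.1 N and horizontal distance between spool_top_mid and spool_low_mid above 0.058 m), for 0.2 s.
At the end, for the whole second after the job is handed in: The red spool lies flat and at rest on the green tin's lid, within 16 mm of its centre; the yellow spool lies flat and at rest on the bottom yellow one, their centres within 15 mm sideways; the bottom spool and the green tin stand upright within 20 mm of where they were (horizontal distance between spool_red_mid and tin_green_lid below 0.016 m and z of spool_red_mid in the frame of tin_green_lid between 0.005 and 0.017 m and linear speed of each of spool_red, spool_top, spool_low below 0.02 m/s and angle between each of spool_red_mid, spool_top_mid, spool_low_mid, tin_green_lid's own z axis and vertical below 0.15 rad and horizontal distance between spool_top_mid and spool_low_mid below 0.015 m and z of spool_top_mid in the frame of spool_low_mid between 0.016 and 0.028 m and distance of each of spool_low_mid, tin_green_lid from where it was at the start of the episode below 0.02 m); the robot touches nothing.
It also fails if it takes over 64 s, if anything falls off the work surface, if the arm or the gripper's body presses on something with over 40 N, if the wrist force passes 120 N, or if a joint passes its speed limit or range.

ROBOT

A 7-joint arm with a two-finger parallel gripper is mounted at the origin on a cart in front of the work surface, level with it; the furniture and walls round the work are solid. World frame = base frame: x ahead of the robot, y to its left, z up, the work surface at z = 0. Lengths are in m, angles in rad, forces in N, time in s.
With the tool pointing down it reaches from about 0.35 to 0.9 m from the base axis. Payload 8.1 kg.
Tool frame: the origin (TCP) lies midway between the tips of the shut fingers; the grasp point (between the pads) lies behind it (arm.tcp_to_grasp is the z of the grasp point in the tool frame, in m); z points along the fingers, y is the line along which they close (so a half turn about z gives the same grasp; the last joint's range is limited). The gripper opens to 92 mm and grips with 3 to 60 N. Pads are 19 mm wide; open, the fingers measure 130 mm over their backs; the gripper's body (75 mm by 190 mm) begins 47 mm behind the grasp point.
Start: joints at [1.033, 0.434, 0.025, 1.573, -0.012, 1.134, -0.075], TCP at [0.263, -0.567, 0.227] pointing down, gripper open.
Joint ranges: [-2.62, 2.62], [-0.44, 2.09], [-1.27, 1.32], [0.08, 2.57], [-1.32, 4.46], [0.12, 2], [-2.74, 2.74]. Speed limits (rad/s): [2.22, 2.22, 3.01, 3.01, 3.14, 3.14, 3.14].

INTERFACE

Orientations are given as a rotation vector (axis times angle).
In Python, from cell import readout, vision, arm gives the robot as it stands.
- The arm moves only by the tool carry_out, never from a script. Its argument "increments" is one flat list of numbers, 6 for each row, row after row: the shift along the world's x, y, z in mm, then the turn, a rotation vector about the world's x, y, z in rad. In form: [tx, ty, tz, wx, wy, wz, tx, ty, tz, wx, wy, wz, ...]. A call has 1 to 20 rows; each row shifts and turns the commanded pose from where the row before left it; what a row does not reach is not made up. A row lasts 1/8 s, in which the tool goes at most 62.5 mm and 10.7 degrees, less where a joint would pass 70% of its speed; a pose out of reach is approached as far as the arm can. A call with a gripper value outside its range is refused whole. "grip" is the closure, from 0 (fully open) to 1 (shut), set as the call begins (left out, the last holds). The fingers move at their own pace and stop on an object; "newtons" is the grip in N (left out, the last holds). Time passes only in rows, so rows that do not move let the fingers close. It gives the time, the measured TCP pose, the force, the opening and the grip force at its end, in the units of the state.
- readout.observe(): the state, without advancing time (a new reading comes with each control period).
- vision.get_image(name): name is "scene" or "top" or "wrist"; returns the picture (420x560x3 uint8, red, green, blue); there is no depth.
- vision.calibration(name): a dict with "fov_y" (degrees; the focal length in pixels is half the picture's height over the tangent of half this angle, whatever the lens; pixels are square), "cx", "cy" (the principal point, pixels), "pose" (4x4, takes a point from camera to world coordinates). Camera axes: x right, y up, looking along -z (the intrinsics and any distortion apply to the point x, -y, -z); pixel columns grow to the right and rows downward; lengths in m; the calibration is good to about 2 mm. A picture is of the moment at which its call begins: read the wrist's pose just before it. calibration takes no time and is no camera call; for the wrist camera it gives the pose at the moment of the call.
- arm.sign_off(): hands the job in; it is judged then, once.
The state is a dict: "clock": time; "joints": joint angles; "dq": joint speeds; "joint_efforts": joint torques, N m; "position": TCP position; "ee_rot": TCP orientation; "force": force on the tool from outside, world axes, zero at the start; "ft_torque": the same for the moment, N m; "width": opening from 0.0 (shut) to 1.0 (fully open); "gripper_force": force on a finger pad.
Only numpy, scipy, OpenCV 4.12 (cv2) and the standard library are available. Lean on these libraries where they do the work, as an engineer would, in place of code of your own. Each camera call takes 0.05 s, during which the arm holds its last target. There are 200 camera calls.

## Working session

There is one attempt and no reset: what is moved stays moved. The work goes in short steps, Python scripts to look and compute and a tool call to move; the robot and the scene stay as the last step left them, time stands still between calls to the robot, and variables do not carry over. Pictures are saved under pics/ and viewed, at most 10 in all, crops included, and the job is handed in when it is done.

Besides the shell and the picture viewer there is one more tool, called after ">>>" as name(argument=value, ...) on one line, values as JSON. carry_out: Moves the arm, as the interface text tells. Its arguments: {"type":"object","properties":{"increments":{"type":"array","items":{"type":"number"}},"grip":{"type":"number"},"newtons":{"type":"number"}},"required":["increments"]}

```bash
ls; mkdir -p pics; python3 - <<'E'
from cell import readout, vision, arm
import cv2
s=readout.observe();print(s,arm.tcp_to_grasp)
for n in("scene","top"):
    cv2.imwrite(f"pics/{n}0.png",vision.get_image(n)[:,:,::-1]); print(n,vision.calibration(n))
E
```

```text
pics
{'clock': 0.0, 'joints': array([ 1.03338641,  0.43518863,  0.02499302,  1.5741062 , -0.01161355,
        1.13400029, -0.07509774]), 'dq': array([ 0.00101451, -0.00068888, -0.00086026,  0.00027185, -0.00036205,
       -0.00099421, -0.0009844 ]), 'joint_efforts': array([ 7.08378211e-04, -6.67844439e+01,  9.85503606e-01, -3.14454317e+01,
       -6.04390120e-02,  4.30481869e-02,  1.52814414e-04]), 'position': array([ 0.26299713, -0.56640252,  0.22596303]), 'ee_rot': array([-3.06622185e+00, -6.77169494e-01,  7.35209752e-04]), 'force': array([ 0.72536432, -0.82481761,  0.30053606]), 'ft_torque': array([0.02284143, 0.03803748, 0.01359863]), 'gripper_force': 0.0, 'width': 1.0022744682532057} -0.0188
scene {'fov_y': 46.55496327269259, 'cx': 277.8552750115431, 'cy': 206.71697986723848, 'pose': array([[-0.53011202,  0.41576907, -0.73899752, -0.16107271],
       [-0.84783063, -0.27308444,  0.45454164,  0.48762693],
       [-0.01282437,  0.86750272,  0.4972671 ,  0.50518842],
       [ 0.        ,  0.        ,  0.        ,  1.        ]])}
top {'fov_y': 57.14917561385051, 'cx': 279.54410301448905, 'cy': 206.47026889406618, 'pose': array([[ 0.02340737,  0.98982977, -0.14031795,  0.33060825],
       [-0.99962836,  0.02513514,  0.01055348,  0.09036367],
       [ 0.01397307,  0.14001877,  0.99005025,  0.91549797],
       [ 0.        ,  0.        ,  0.        ,  1.        ]])}
```

View pics/scene0.png

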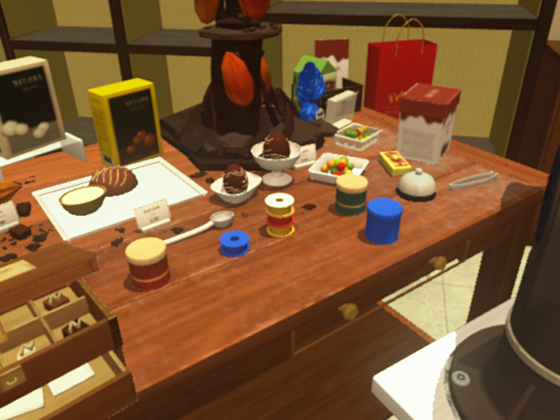

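View pics/top0.png

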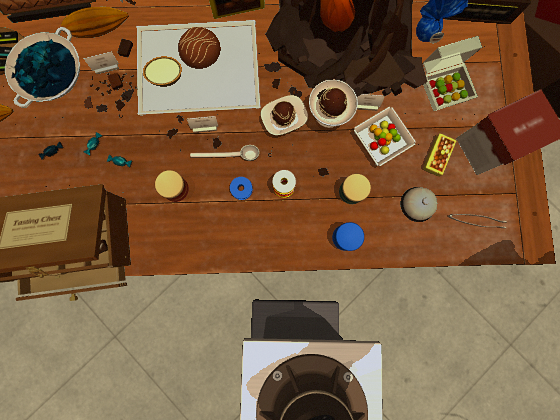

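In the scene view, the stack is at (280,215) and the dark green, cream-lidded tin at (352,195). The look-alikes are the red tin (148,263), the blue tin (383,220) and the blue spool (235,243). In the top view the stack is at (284,183) and the green tin at (357,188). I'll check this with a crop and measure.

```bash
cat > h.py <<'E'
import numpy as np, cv2
from cell import readout, vision, arm
def ray(cal,u,v):
    f=210/np.tan(np.radians(cal["fov_y"])/2); P=cal["pose"]
    d=P[:3,:3]@np.array([(u-cal["cx"])/f,-(v-cal["cy"])/f,-1]); return P[:3,3],d
def onz(cal,u,v,z):
    o,d=ray(cal,u,v); return o+d*(z-o[2])/d[2]
def proj(cal,p):
    f=210/np.tan(np.radians(cal["fov_y"])/2); P=cal["pose"]
    c=P[:3,:3].T@(np.asarray(p)-P[:3,3]); return cal["cx"]-f*c[0]/c[2], cal["cy"]+f*c[1]/c[2]
E
python3 - <<'E'
from h import *
im=cv2.imread("pics/top0.png"); cal=vision.calibration("top")
sc=cv2.imread("pics/scene0.png")
a=cv2.resize(sc[160:260,220:420],None,fx=4,fy=4,interpolation=cv2.INTER_CUBIC)
b=cv2.resize(im[160:210,260:380],(800,200),interpolation=cv2.INTER_CUBIC) if 0 else cv2.resize(im[160:210,260:380],None,fx=4,fy=4,interpolation=cv2.INTER_CUBIC)
cv=np.zeros((600,800,3),np.uint8);cv[:400]=a;cv[400:,:480]=b;cv2.imwrite("pics/crop.png",cv)
hsv=cv2.cvtColor(im,cv2.COLOR_BGR2HSV)
m=((hsv[...,2]>140)&(im[...,0]>60)).astype(np.uint8)
for n,(x,y),z in(("stack",(284,183),.066),("tin",(357,188),.064)):
    w=np.zeros_like(m);w[y-22:y+22,x-22:x+22]=m[y-22:y+22,x-22:x+22]
    c=max(cv2.findContours(w,0,2)[0],key=cv2.contourArea)
    (u,v),ax,_=cv2.fitEllipse(cv2.convexHull(c)); print(n,u,v,ax,onz(cal,u,v,z),"diam",np.mean(ax)*np.linalg.norm(onz(cal,u,v,z)-onz(cal,u+1,v,z)))
    print(proj(vision.calibration("scene"),onz(cal,u,v,z)))
E
```

```text
stack 284.1085510253906 181.40817260742188 (22.947723388671875, 25.130952835083008) [0.50810971 0.0723883  0.066     ] diam 0.054017857259000164
(np.float64(279.44840004010877), np.float64(200.9656672400423))
tin 356.4637451171875 186.83628845214844 (26.687053680419922, 27.269166946411133) [ 0.50035581 -0.09094022  0.064     ] diam 0.06096715095768903
(np.float64(351.01578973242835), np.float64(181.45095797962642))
```

View pics/crop.png

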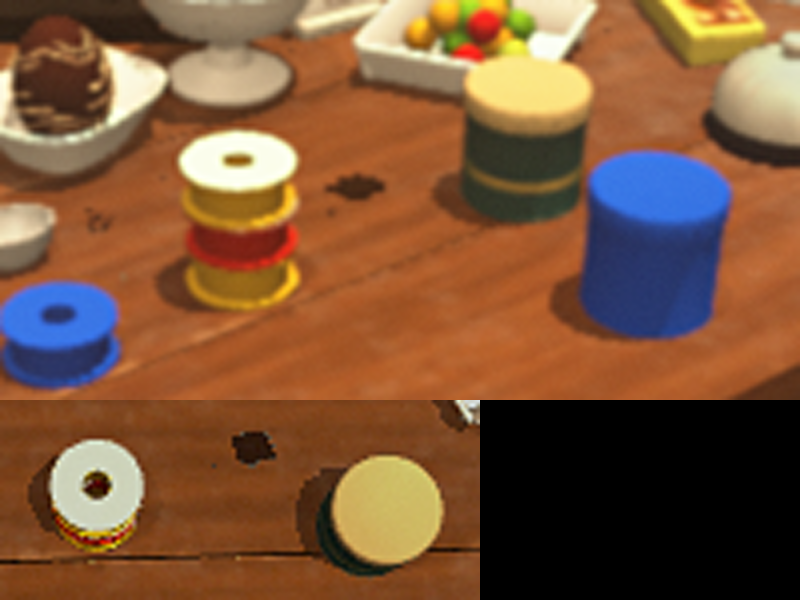

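The crop confirms it: a yellow/red/yellow stack and the dark green tin with a cream lid. The blue ones are decoys. Next I move over the stack.

>>> carry_out(increments=[17.5,45.6,-4,0,0,-0.031,17.5,45.6,-4,0,0,-0.031,17.5,45.6,-4,0,0,-0.031,17.5,45.6,-4,0,0,-0.031,17.5,45.6,-4,0,0,-0.031,17.5,45.6,-4,0,0,-0.031,17.5,45.6,-4,0,0,-0.031,17.5,45.6,-4,0,0,-0.031,17.5,45.6,-4,0,0,-0.031,17.5,45.6,-4,0,0,-0.031,17.5,45.6,-4,0,0,-0.031,17.5,45.6,-4,0,0,-0.031,17.5,45.6,-4,0,0,-0.031,17.5,45.6,-4,0,0,-0.031,0,0,0,0,0,0,0,0,0,0,0,0], grip=0, newtons=15)

```text
clock: 2.1
position: [0.5077, 0.0709, 0.1703]
ee_rot: [3.141, 0.002, -0.002]
force: [0.8, -0.7, 0.2]
width: 1.0
gripper_force: 0.0
```

```bash
python3 - <<'E'
from h import *
from scipy.spatial.transform import Rotation as R
s=readout.observe(); cal=vision.calibration("wrist"); im=vision.get_image("wrist")[:,:,::-1].copy()
print(s["clock"],s["position"],s["ee_rot"],R.from_rotvec(s["ee_rot"]).as_matrix().round(3),s["joints"])
print(cal, proj(cal,(.508,.072,.066)))
cv2.imwrite("pics/w1.png",im)
E
```

```text
2.1 [0.50774025 0.07092706 0.1703161 ] [ 3.14082338e+00  1.76629090e-03 -1.89477552e-03] [[ 1.     0.001 -0.001]
 [ 0.001 -1.    -0.001]
 [-0.001  0.001 -1.   ]] [-0.04717284  0.3297934  -0.24958783  1.89934267  0.10077167  0.92580388
 -1.91431648]
{'fov_y': 58.73556081931451, 'cx': 276.589361662191, 'cy': 206.0947409066384, 'pose': array([[ 2.20708360e-03,  9.56816790e-01,  2.90683263e-01,
         5.86388465e-01],
       [-9.99997556e-01,  2.07470813e-03,  7.63589335e-04,
         7.08745709e-02],
       [ 1.27532167e-04, -2.90684238e-01,  9.56819031e-01,
         3.28226582e-01],
       [ 0.00000000e+00,  0.00000000e+00,  0.00000000e+00,
         1.00000000e+00]])} (np.float64(274.7733165639863), np.float64(204.42569590448105))
```

View pics/w1.png

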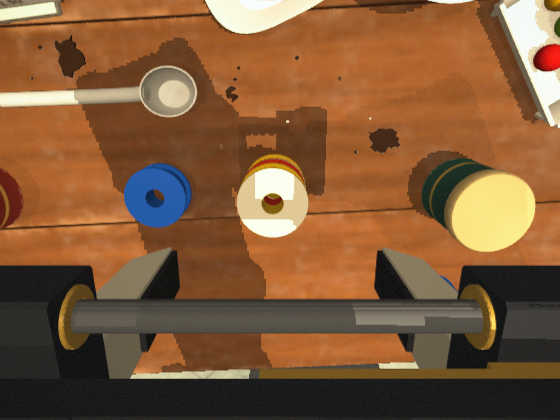

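The wrist picture shows the top spool's disc at about (272,201) and the tin's lid at about (490,211). The gripper straddles the stack.

```bash
python3 - <<'E'
from h import *
im=cv2.imread("pics/w1.png"); cal=vision.calibration("wrist")
hsv=cv2.cvtColor(im,cv2.COLOR_BGR2HSV); m=((hsv[...,2]>110)&(hsv[...,1]<150)).astype(np.uint8)
for n,(x,y),r,z in(("stack",(272,201),44,.066),("tin",(490,211),58,.064)):
    w=np.zeros_like(m);w[y-r:y+r,x-r:x+r]=m[y-r:y+r,x-r:x+r]
    c=max(cv2.findContours(w,0,2)[0],key=cv2.contourArea)
    (u,v),ax,_=cv2.fitEllipse(cv2.convexHull(c)); p=onz(cal,u,v,z);print(n,u,v,ax,p,"diam",np.mean(ax)*np.linalg.norm(p-onz(cal,u+1,v,z)))
E
```

```text
stack 272.19879150390625 202.30828857421875 (69.75130462646484, 72.12744903564453) [0.50962136 0.07320221 0.066     ] diam 0.05196639853902998
tin 490.2061767578125 209.97659301757812 (80.16319274902344, 90.68876647949219) [ 0.50322932 -0.08871058  0.064     ] diam 0.06347113039839301
```

>>> carry_out(increments=[1.5,2,-40,0,0,0,0,0,-40,0,0,0,0,0,-25,0,0,0,0,0,-12,0,0,0,0,0,-5,0,0,0,0,0,0,0,0,0,0,0,0,0,0,0])

```text
clock: 3.02
position: [0.5104, 0.0736, 0.0496]
ee_rot: [-3.141, -0.001, -0.002]
force: [0.4, 0.3, 0.1]
width: 0.998
gripper_force: 0.0
```

>>> carry_out(increments=[0,0,0,0,0,0,0,0,0,0,0,0,0,0,0,0,0,0,0,0,0,0,0,0,0,0,0,0,0,0,0,0,0,0,0,0,0,0,0,0,0,0,0,0,0,0,0,0], grip=1, newtons=12)

```text
clock: 4.03
position: [0.5097, 0.0735, 0.0488]
ee_rot: [3.142, 0.001, -0.0]
force: [-0.5, 0.1, 0.3]
width: 0.563
gripper_force: 12.0
```

>>> carry_out(increments=[0,0,3,0,0,0,0,0,8,0,0,0,0,0,20,0,0,0,0,0,29,0,0,0,0,0,0,0,0,0])

```text
clock: 4.65
position: [0.5113, 0.0739, 0.1111]
ee_rot: [-3.141, -0.001, -0.007]
force: [-0.3, 0.4, -0.2]
width: 0.561
gripper_force: 12.0
```

```bash
python3 - <<'E'
from h import *
s=readout.observe();print(s["position"],s["width"],s["gripper_force"])
a=vision.get_image("scene")[150:260,210:310,::-1];b=vision.get_image("wrist")[:,:,::-1]
o=np.zeros((420,800,3),np.uint8);o[:420,:382]=cv2.resize(a,(382,420),interpolation=cv2.INTER_CUBIC);o[:313,383:800]=cv2.resize(b,(417,313));cv2.imwrite("pics/l1.png",o)
E
```

```text
[0.51132398 0.07392536 0.11106563] 0.561446065515065 11.999384442624432
```

View pics/l1.png

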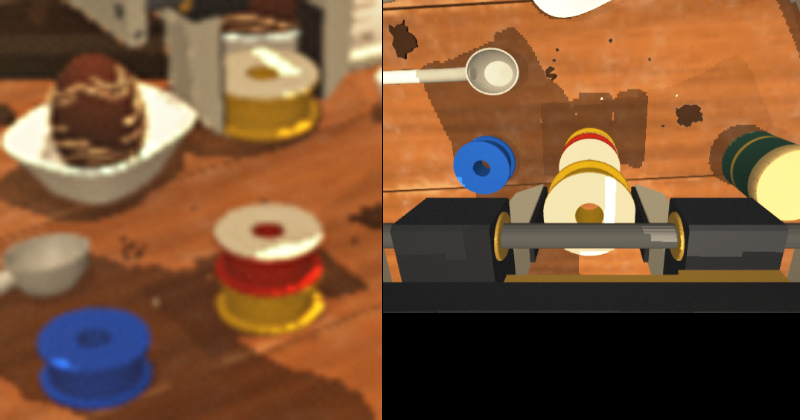

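The yellow spool is held alone at crop (270,95), and red still sits on the bottom yellow at (268,265). I'll put the yellow aside at (0.42, 0.065).

>>> carry_out(increments=[-10,0,0,0,0,0,-35,-4,0,0,0,0,-35,-4,-10,0,0,0,-10,0,-30,0,0,0,0,0,-30,0,0,0,0,0,-20,0,0,0,0,0,-9,0,0,0,0,0,-4,0,0,0,0,0,0,0,0,0,0,0,0,0,0,0])

```text
clock: 6.0
position: [0.4201, 0.0656, 0.0063]
ee_rot: [-3.141, -0.001, -0.002]
force: [0.8, -0.6, -1.0]
width: 0.564
gripper_force: 12.0
```

>>> carry_out(increments=[0,0,-1,0,0,0,0,0,0,0,0,0])

```text
clock: 6.25
position: [0.4199, 0.0655, 0.0049]
ee_rot: [-3.142, -0.001, -0.001]
force: [-0.2, -0.6, -1.0]
width: 0.567
gripper_force: 12.0
```

>>> carry_out(increments=[0,0,0,0,0,0,0,0,0,0,0,0,0,0,0,0,0,0,0,0,0,0,0,0,0,0,0,0,0,0,0,0,10,0,0,0,0,0,40,0,0,0,0,0,50,0,0,0,0,0,0,0,0,0,0,0,0,0,0,0], grip=0)

```text
clock: 7.5
position: [0.4196, 0.0653, 0.105]
ee_rot: [3.141, 0.001, 0.001]
force: [-0.2, 1.2, -1.1]
width: 0.998
gripper_force: 0.0
```

```bash
python3 - <<'E'
from h import *
s=readout.observe();cal=vision.calibration("wrist");im=vision.get_image("wrist")[:,:,::-1].copy();t=vision.get_image("top")[:,:,::-1].copy()
print(s["position"],s["ee_rot"])
cv2.imwrite("pics/w2.png",im);cv2.imwrite("pics/t2.png",t)
print("yellow",proj(cal,(.42,.0655,.022)),"red",proj(cal,(.509,.073,.044)))
hsv=cv2.cvtColor(im,cv2.COLOR_BGR2HSV);m=((hsv[...,2]>110)&(hsv[...,1]<150)).astype(np.uint8)
for c in cv2.findContours(m,0,2)[0]:
    if cv2.contourArea(c)>800:
        (u,v),ax,_=cv2.fitEllipse(cv2.convexHull(c));print(u,v,ax,onz(cal,u,v,.044),onz(cal,u,v,.022))
E
```

```text
[0.41962146 0.06532627 0.10497686] [3.14146574e+00 8.32164160e-04 9.36525329e-04]
yellow (np.float64(276.0672143065456), np.float64(213.4548725490781)) red (np.float64(262.6318922384376), np.float64(72.60389629377445))
190.47659301757812 364.9690246582031 (69.29826354980469, 122.9985122680664) [0.31499488 0.12555136 0.044     ] [0.29661448 0.1316187  0.022     ]
421.5837707519531 316.6055603027344 (13.556705474853516, 166.18763732910156) [ 0.35433274 -0.03256389  0.044     ] [ 0.33990382 -0.04237916  0.022     ]
422.044921875 279.2227783203125 (32.26460647583008, 100.35344696044922) [ 0.38226318 -0.02968335  0.044     ] [ 0.37063985 -0.03920927  0.022     ]
137.7716827392578 276.0049743652344 (36.30973434448242, 93.24430084228516) [0.38423953 0.15529924 0.044     ] [0.37281472 0.16435474 0.022     ]
276.572509765625 213.86309814453125 (74.60870361328125, 77.53672790527344) [0.42685362 0.06515596 0.044     ] [0.41970938 0.06515661 0.022     ]
566.62841796875 87.95892333984375 (104.25232696533203, 126.42872619628906) [ 0.50117057 -0.09697309  0.044     ] [ 0.50149143 -0.11325823  0.022     ]
262.0909423828125 71.86551666259766 (95.90875244140625, 101.81339263916016) [0.5093845  0.07329561 0.044     ] [0.51053045 0.07411388 0.022     ]
```

View pics/w2.png

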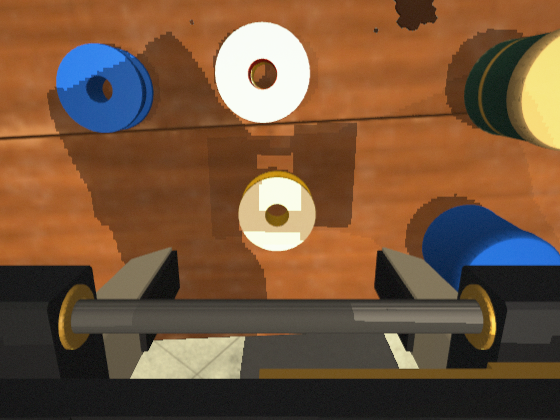

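Yellow lies aside at (277,214), and red still sits on the low spool at (262,72). I grip red next, with the fingers partly closed so they clear the blue spool.

>>> carry_out(increments=[45,4,0,0,0,0,45,4,0,0,0,0,0,0,0,0,0,0,0,0,-30,0,0,0,0,0,-28,0,0,0,0,0,-15,0,0,0,0,0,-5,0,0,0,0,0,0,0,0,0,0,0,0,0,0,0], grip=0.2)

```text
clock: 8.72
position: [0.5103, 0.0737, 0.0275]
ee_rot: [-3.141, -0.001, -0.002]
force: [0.5, -0.4, -0.4]
width: 0.798
gripper_force: 0.0
```

>>> carry_out(increments=[0,0,0,0,0,0,0,0,0,0,0,0,0,0,0,0,0,0,0,0,0,0,0,0,0,0,0,0,0,0,0,0,0,0,0,0], grip=1)

```text
clock: 9.48
position: [0.5099, 0.0735, 0.027]
ee_rot: [3.142, 0.001, 0.001]
force: [-1.2, -0.2, 5.0]
width: 0.563
gripper_force: 12.0
```

>>> carry_out(increments=[0,0,3,0,0,0,0,0,8,0,0,0,0,0,29,0,0,0,0,0,40,0,0,0,0,0,0,0,0,0,0,0,0,0,0,0])

```text
clock: 10.22
position: [0.5095, 0.0734, 0.1067]
ee_rot: [3.141, 0.001, 0.0]
force: [-0.1, 0.1, -1.0]
width: 0.562
gripper_force: 12.0
```

```bash
python3 - <<'E'
from h import *
s=readout.observe();print(s["position"],s["width"],s["gripper_force"])
a=vision.get_image("scene")[120:260,210:310,::-1];cal=vision.calibration("wrist");b=vision.get_image("wrist")[:,:,::-1]
print(proj(cal,(.502,-.0895,.064)))
o=np.zeros((420,800,3),np.uint8);o[:420,:300]=cv2.resize(a,(300,420),interpolation=cv2.INTER_CUBIC);o[:375,300:800]=cv2.resize(b,(500,375));cv2.imwrite("pics/l2.png",o)
E
```

```text
[0.50952379 0.07335435 0.10671145] 0.5615515859218435 12.000028722686693
(np.float64(556.9083823700153), np.float64(247.8292683582879))
```

View pics/l2.png

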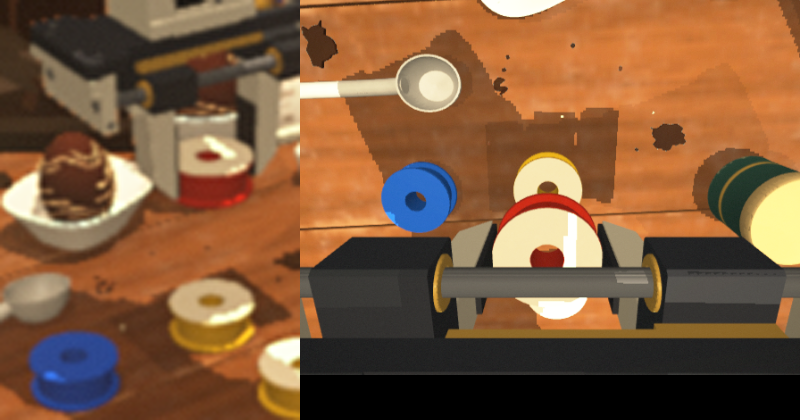

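Red is held alone, with the low yellow left standing at crop (547,185). I carry red over to the green tin.

>>> carry_out(increments=[-1,-20,0,0,0,0,-2,-40,0,0,0,0,-2,-40,0,0,0,0,-2,-40,0,0,0,0,-0.5,-23,0,0,0,0,0,0,0,0,0,0,0,0,-15,0,0,0,0,0,-13,0,0,0,0,0,-5,0,0,0,0,0,-2,0,0,0,0,0,0,0,0,0,0,0,0,0,0,0])

```text
clock: 11.82
position: [0.5025, -0.0894, 0.0721]
ee_rot: [3.141, 0.001, 0.001]
force: [0.0, 0.5, -1.0]
width: 0.564
gripper_force: 12.0
```

```bash
python3 - <<'E'
from h import *
s=readout.observe();print(s["position"],s["force"],s["clock"])
a=vision.get_image("scene")[120:220,290:400,::-1];t=vision.get_image("top")[150:220,310:400,::-1]
o=np.zeros((400,800,3),np.uint8);o[:400,:440]=cv2.resize(a,(440,400),interpolation=cv2.INTER_CUBIC);o[:280,440:800]=cv2.resize(t,(360,280),interpolation=cv2.INTER_CUBIC);cv2.imwrite("pics/p1.png",o)
E
```

```text
[ 0.50252266 -0.08944285  0.0720683 ] [ 0.01669971  0.50018056 -0.96062424] 11.825
```

View pics/p1.png

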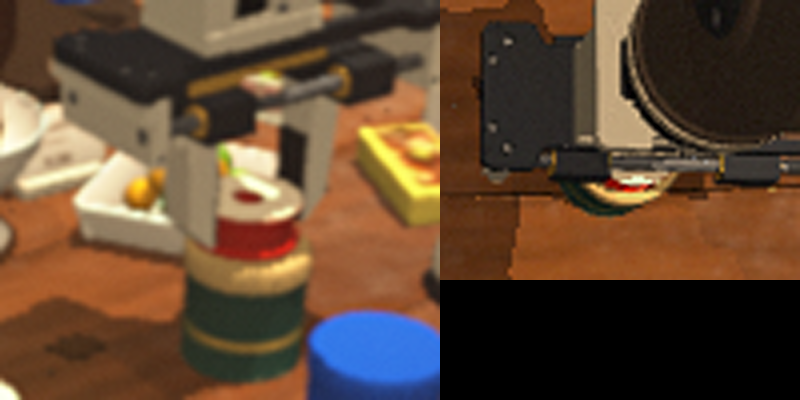

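Red hovers a few mm above the lid, centred on it (crop 258,235 over 250,265). I lower the last 3 mm, let go, and move back to look.

>>> carry_out(increments=[0,0,-1,0,0,0,0,0,-1,0,0,0,0,0,-1,0,0,0,0,0,0,0,0,0])

```text
clock: 12.42
position: [0.5024, -0.0896, 0.0688]
ee_rot: [3.141, 0.001, 0.0]
force: [-0.5, -0.5, 1.1]
width: 0.562
gripper_force: 12.0
```

>>> carry_out(increments=[0,0,0,0,0,0,0,0,0,0,0,0,0,0,0,0,0,0,0,0,0,0,0,0,0,0,0,0,0,0,0,0,10,0,0,0,0,0,40,0,0,0,0,0,45,0,0,0,0,0,0,0,0,0,0,0,0,0,0,0], grip=0)

```text
clock: 13.68
position: [0.5021, -0.0895, 0.164]
ee_rot: [3.141, 0.001, 0.001]
force: [-0.0, -0.7, 0.1]
width: 1.0
gripper_force: 0.0
```

```bash
python3 - <<'E'
from h import *
s=readout.observe();cal=vision.calibration("wrist");im=vision.get_image("wrist")[:,:,::-1].copy();print(s["position"],s["clock"])
a=vision.get_image("scene")[140:260,230:410,::-1]
o=np.zeros((600,720,3),np.uint8);o[:300,:450]=cv2.resize(a,(450,300),interpolation=cv2.INTER_CUBIC);o[300:,:400]=cv2.resize(im,(400,300));cv2.imwrite("pics/p2.png",o)
hsv=cv2.cvtColor(im,cv2.COLOR_BGR2HSV);m=((hsv[...,2]>110)&(hsv[...,1]<150)).astype(np.uint8)
for c in cv2.findContours(m,0,2)[0]:
    if cv2.contourArea(c)>800:
        (u,v),ax,_=cv2.fitEllipse(cv2.convexHull(c))
        if v<260: print(u,v,ax,*[(z,onz(cal,u,v,z).round(4)) for z in(.086,.064,.022)])
E
```

```text
[ 0.50207952 -0.08951673  0.16396222] 13.675
447.63214111328125 240.66941833496094 (100.67584228515625, 148.318359375) (0.086, array([ 0.4849, -0.206 ,  0.086 ])) (0.064, array([ 0.4759, -0.2168,  0.064 ])) (0.022, array([ 0.4589, -0.2375,  0.022 ]))
277.4782409667969 209.05918884277344 (85.48594665527344, 91.78186798095703) (0.086, array([ 0.5071, -0.0903,  0.086 ])) (0.064, array([ 0.5003, -0.0904,  0.064 ])) (0.022, array([ 0.4872, -0.0905,  0.022 ]))
79.14044952392578 183.39390563964844 (58.980804443359375, 68.94003295898438) (0.086, array([0.5243, 0.0384, 0.086 ])) (0.064, array([0.5191, 0.0504, 0.064 ])) (0.022, array([0.5091, 0.0732, 0.022 ]))
383.5362854003906 14.267940521240234 (191.21424865722656, 222.28799438476562) (0.086, array([ 0.6239, -0.1507,  0.086 ])) (0.064, array([ 0.6279, -0.1563,  0.064 ])) (0.022, array([ 0.6356, -0.1672,  0.022 ]))
64.4816665649414 -28.728073120117188 (60.3099479675293, 159.06492614746094) (0.086, array([0.6452, 0.0283, 0.086 ])) (0.064, array([0.6512, 0.0393, 0.064 ])) (0.022, array([0.6627, 0.0603, 0.022 ]))
```

View pics/p2.png

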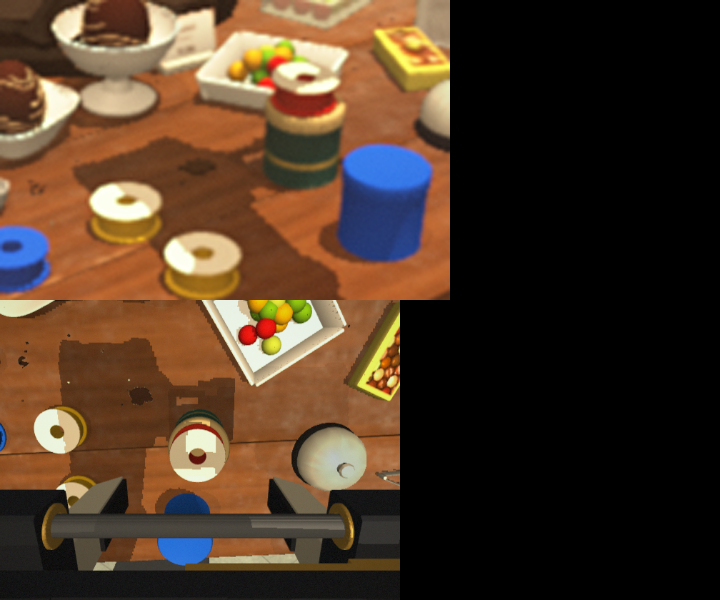

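Red sits flat and centred on the lid (crop 300,85). The low spool is unmoved at (0.509, 0.073). Next I fetch the yellow one.

>>> carry_out(increments=[-20,38,0,0,0,0,-20,39,0,0,0,0,-21,39,0,0,0,0,-21.5,39,0,0,0,0,0,0,0,0,0,0,0,0,-50,0,0,0,0,0,-50,0,0,0,0,0,-35,0,0,0,0,0,-16,0,0,0,0,0,-7,0,0,0,0,0,0,0,0,0,0,0,0,0,0,0], grip=0.1)

```text
clock: 15.28
position: [0.4203, 0.0654, 0.0063]
ee_rot: [-3.142, -0.001, -0.001]
force: [0.3, 0.4, -0.4]
width: 0.898
gripper_force: 0.0
```

>>> carry_out(increments=[0,0,0,0,0,0,0,0,0,0,0,0,0,0,0,0,0,0,0,0,0,0,0,0,0,0,0,0,0,0,0,0,0,0,0,0,0,0,0,0,0,0], grip=1)

```text
clock: 16.15
position: [0.4198, 0.0655, 0.0058]
ee_rot: [3.142, 0.001, 0.0]
force: [-1.3, -0.3, 6.1]
width: 0.561
gripper_force: 12.0
```

>>> carry_out(increments=[0,0,5,0,0,0,0,0,20,0,0,0,0,0,35,0,0,0,0,0,0,0,0,0,0,0,0,0,0,0])

```text
clock: 16.77
position: [0.4195, 0.0653, 0.0655]
ee_rot: [3.141, 0.001, -0.0]
force: [0.7, 1.3, -0.7]
width: 0.561
gripper_force: 12.0
```

>>> carry_out(increments=[20,2,0,0,0,0,35,3,0,0,0,0,30,3,0,0,0,0,5,0,0,0,0,0,0,0,0,0,0,0,0,0,-15,0,0,0,0,0,-12,0,0,0,0,0,-5,0,0,0,0,0,-3,0,0,0,0,0,0,0,0,0,0,0,0,0,0,0])

```text
clock: 18.15
position: [0.51, 0.0736, 0.031]
ee_rot: [-3.142, -0.001, -0.001]
force: [-1.2, -0.5, -0.6]
width: 0.565
gripper_force: 12.0
```

>>> carry_out(increments=[0,0,-1,0,0,0,0,0,-1,0,0,0,0,0,0,0,0,0,0,0,0,0,0,0])

```text
clock: 18.65
position: [0.5097, 0.0735, 0.0288]
ee_rot: [3.142, 0.001, 0.0]
force: [0.2, 0.8, 0.5]
width: 0.564
gripper_force: 12.0
```

>>> carry_out(increments=[0,0,-1,0,0,0,0,0,0,0,0,0])

```text
clock: 18.9
position: [0.5098, 0.0736, 0.0279]
ee_rot: [3.142, 0.001, 0.0]
force: [-0.6, -1.1, 2.9]
width: 0.563
gripper_force: 12.0
```

>>> carry_out(increments=[0,0,0,0,0,0,0,0,0,0,0,0,0,0,0,0,0,0,0,0,0,0,0,0,0,0,0,0,0,0,0,0,10,0,0,0,0,0,40,0,0,0,0,0,50,0,0,0,0,0,50,0,0,0,0,0,0,0,0,0,0,0,0,0,0,0], grip=0.2)

```text
clock: 20.27
position: [0.5095, 0.0733, 0.1779]
ee_rot: [3.141, 0.001, 0.0]
force: [0.2, 0.7, -0.5]
width: 0.801
gripper_force: 0.0
```

```bash
python3 - <<'E'
from h import *
s=readout.observe();im=vision.get_image("wrist")[:,:,::-1];print(s["position"],s["clock"])
a=vision.get_image("scene")[140:260,230:410,::-1]
o=np.zeros((600,600,3),np.uint8);o[:300,:450]=cv2.resize(a,(450,300),interpolation=cv2.INTER_CUBIC);o[300:,:400]=cv2.resize(im,(400,300));cv2.imwrite("pics/e.png",o)
E
```

```text
[0.50948498 0.07334925 0.17785605] 20.275
```

View pics/e.png

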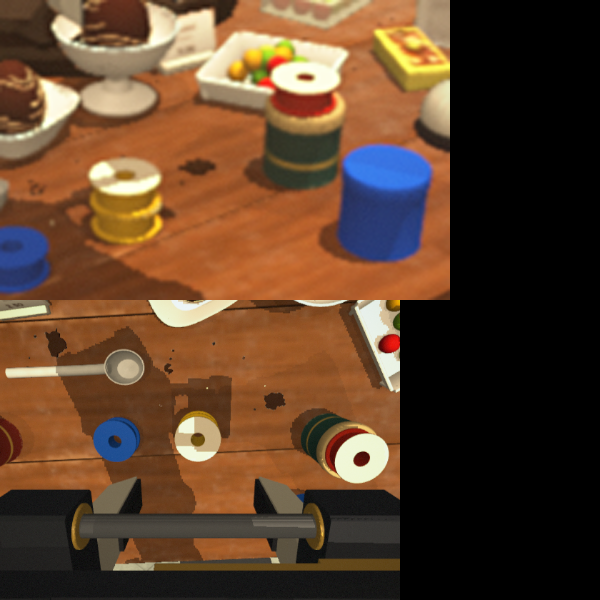

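The two yellow spools are stacked squarely (crop 125,200), red is on the green tin (305,90), and the arm is clear of everything.

```bash
python3 -c "
from cell import arm
print(arm.sign_off())"
```

```text
the job is handed in; nothing more can be done
None
```

I handed the job in at about 20 s: the last pictures show the red spool flat and centred on the green tin's lid and the top yellow spool square on the bottom one, but sign-off returned no verdict.

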